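# Open the rinse pan and lay the cranked filling tube in its notches

## Task

Get the filling tube ready for rinsing: lift the loose lid off the steel rinse pan by its knob and set it down, knob up, centred on the lid rest. Then pick up the Z-bent steel tube and lay it across the open pan, turned so that both of its straight ends rest at the bottom of the two rim notches. Put lid and tube down gently rather than dropping them, and do not disturb the two bottles, the jar or the chuck insert.

Things in the scene. Friction and masses are not known exactly. Their poses are not given: they have to be found in the camera images.
- pan: Open steel rinse pan, 150 (x) x 120 (y) x 75 mm high, fixed; inside 140 x 110 mm, floor at 9 mm. Origin: centre of its underside, z up. One V-notched saddle (20 mm long, |x| 70-90 mm) on each short wall: at y = +30 on the +x wall, y = -30 on the -x wall. The tube seated in both notches has its origin 57 mm above the pan's origin, x axis along the pan's, either way round.
- notch_a (a point): Middle of the flat bottom of the V notch of the saddle on the pan's +x wall, 59 mm above the bench and 16 mm below the rim. The notch is open at the top, 26 mm wide at the rim and 11 mm at the bottom.
- notch_b (a point): The same point of the other notch, on the pan's -x wall, diagonally opposite.
- pan_lid: Loose steel lid, on the pan at the start: plate 156 (x) x 126 (y) mm, 0.2-0.3 kg, with a 6 mm deep lip below that drops into the pan with about 4 mm play. Origin: centre of the lip's underside, z up; 69 mm above the bench on the pan. Plate top 10 to 12 mm above the origin; central knob: neck, then a round head 28 mm in diameter from 20 to 47 mm above the origin (grip it there).
- lid_rest: Low rest fixed on the bench to the left or right of the pan (the tube lies on the other side): aluminium plate 154 (x) x 124 (y) mm with a flat black rubber pad, 140 x 110 mm, whose top is 12 mm above the bench. Origin: centre of its underside, z up. A lid lying on it has its origin 12 mm above the rest's, in any yaw.
- fill_tube: Loose rigid steel tube, 10 mm thick, 0.1-0.16 kg, a flat Z lying on the bench. Origin: its midpoint, centre line 7 mm above it, z up. Straight ends along x: at y = +30 mm from x = 50 to 117, and y = -30 from -50 to -117. The straight slanting middle passes the centre from (-42,-25.5) to (42,25.5): 0.546 rad from +x towards +y. 14 mm thick collars at |x| = 101-109 stay outside the pan.
- bottle_a: Bystander: amber glass bottle, 33 mm thick, 79 mm high, upright behind the pan. Origin: centre of its underside.
- bottle_b: Bystander: a second bottle of the same kind, nearby. Origin: centre of its underside.
- jar: Bystander: clear jar with white lid, 62 mm thick, 68 mm high, at the back right. Origin: centre of its underside.
- chuck: Bystander: round capping chuck insert, 43 mm thick, 31 mm high, at the back left. Origin: centre of its underside.

How it is judged:
By the outcome, as a careful person would: the job done as asked, in the order asked, and still so for the second after the job is handed in, with the robot touching nothing.
It also fails if it takes over 64 s, if anything falls off the work surface, if the arm or the gripper's body presses on something with over 40 N, if the wrist force passes 120 N, or if a joint passes its speed limit or range.

## Robot

A 6-joint arm with a two-finger parallel gripper is mounted at the origin on a cart in front of the work surface, level with it; the furniture and walls round the work are solid. World frame = base frame: x ahead of the robot, y to its left, z up, the work surface at z = 0. Lengths are in m, angles in rad, forces in N, time in s.
With the tool pointing down it reaches from about 0.3 to 0.85 m from the base axis. Payload 4.2 kg.
Tool frame: the origin (TCP) lies midway between the tips of the shut fingers; the grasp point (between the pads) lies hold_point_z behind it (hold_point_z is the distance from the TCP to the grasp point, in m); z points along the fingers, y is the line along which they close (so a half turn about z gives the same grasp; the last joint's range is limited). The gripper opens to 91 mm and grips with 3 to 60 N. Pads are 32 mm wide; open, the fingers measure 118 mm over their backs; the gripper's body (76 mm by 178 mm) begins 60 mm behind the grasp point.
Start: joints at [1.161, 0.32, 1.565, -0, 1.257, -0.02], TCP at [0.219, 0.532, 0.214] pointing down, gripper open.
Joint ranges: [-3.11, 3.11], [-0.84, 2.01], [0.21, 2.61], [-1.34, 4.49], [0.05, 2.63], [-2.56, 2.56]. Speed limits (rad/s): [2.57, 2.57, 3.14, 3.14, 3.14, 3.14].

## Interface

Orientations are given as a unit quaternion [w, x, y, z].
In Python, from bench import observe, capture, camera_params, job_done, hold_point_z gives the robot as it stands.
- The arm moves only by the tool servo_tool, never from a script. Its argument "steps" is a list of rows, each a list of 7 numbers: the shift along the tool's x, y, z in mm, then the turn, a rotation vector about the tool's x, y, z in rad, then the closure, from 0 (fully open) to 1 (shut). In form: [[x, y, z, ax, ay, az, fingers], ...]. A call has 1 to 12 rows; each row shifts and turns the commanded pose from where the row before left it, along the tool's axes as they then stand; what a row does not reach is not made up. A row lasts 1/8 s, in which the tool goes at most 62.5 mm and 10.7 degrees, less where a joint would pass 70% of its speed; a pose out of reach is approached as far as the arm can. A call is refused whole if a number of a shift passes 62.5 or a number of a turn 0.188, either way. A call with a gripper value outside its range is refused whole. The fingers move at their own pace and stop on an object; the grip force is fixed at half the most. Time passes only in rows, so rows that do not move let the fingers close. It gives the time, the measured TCP pose, the force, the opening and the grip force at its end, in the units of the state.
- observe(): the state, without advancing time (a new reading comes with each control period).
- capture(name): name is "scene" or "side" or "wrist"; returns the picture (480x640x3 uint8, red, green, blue); there is no depth.
- camera_params(name): a dict with "camera_matrix" (3x3 intrinsics, pixels), "D" ([k1, k2, p1, p2, k3] as OpenCV has them; the pictures are not rectified), "R" (3x3) and "t" (3): a world point X has camera coordinates R X + t; the wrist camera has in their place "hand_eye" (4x4, takes a point from camera to tool coordinates, whose origin is the TCP and whose axes are the flange's). Camera axes: x right, y down, z forward; pixel columns grow to the right and rows downward; lengths in m; the calibration is good to about 2 mm. A picture is of the moment at which its call begins: read the wrist's pose just before it. camera_params takes no time and is no camera call.
- job_done(): hands the job in; it is judged then, once.
The state is a dict: "time": time; "joints": joint angles; "qvel": joint speeds; "effort": joint torques, N m; "tool_pos": TCP position; "eef_rot": TCP orientation; "wrist_force": force on the tool from outside, world axes, zero at the start; "wrist_torque": the same for the moment, N m; "grip_width": opening from 0.0 (shut) to 1.0 (fully open); "gripper_force": force on a finger pad.
Only numpy, scipy, OpenCV 4.12 (cv2) and the standard library are available. Lean on these libraries where they do the work, as an engineer would, in place of code of your own. Each camera call takes 0.05 s, during which the arm holds its last target. There are 200 camera calls.

## Working session

There is one attempt and no reset: what is moved stays moved. The work goes in short steps, Python scripts to look and compute and a tool call to move; the robot and the scene stay as the last step left them, time stands still between calls to the robot, and variables do not carry over. Pictures are saved under pics/ and viewed, at most 10 in all, crops included, and the job is handed in when it is done.

Besides the shell and the picture viewer there is one more tool, called as name(argument=value, ...) on one line, values as JSON. servo_tool: Moves the arm, as the interface text tells. Its arguments: {"type":"object","properties":{"steps":{"type":"array"}},"required":["steps"]}

```bash
mkdir -p pics
python3 - <<'E'
from bench import *
import cv2,numpy as np
s=observe();print(s);print(hold_point_z if not callable(hold_point_z) else hold_point_z())
for n in("scene","side"):
    cv2.imwrite(f"pics/{n}0.png",capture(n)[:,:,::-1]); p=camera_params(n); print(n,{k:np.round(v,4).tolist() for k,v in p.items()})
print(camera_params("wrist"))
E
```

```text
{'time': 0.0, 'joints': array([ 1.16098858e+00,  3.20331608e-01,  1.56566063e+00, -1.45559311e-05,
        1.25735355e+00, -1.99784806e-02]), 'qvel': array([ 0.00118052, -0.0009387 ,  0.00055891,  0.00031559,  0.00047138,
       -0.00115339]), 'effort': array([-1.22721027e-03, -4.12451971e+01, -2.31973153e+01,  7.23575405e-02,
        4.59130865e-02, -1.55347552e-04]), 'tool_pos': array([0.21831761, 0.5314211 , 0.21310459]), 'eef_rot': array([-1.80159329e-04,  1.93680502e-01,  9.81064266e-01, -8.57880046e-04]), 'wrist_force': array([ 0.24494328, -0.04648611,  0.15445866]), 'wrist_torque': array([-0.01882794, -0.01334512, -0.01085387]), 'gripper_force': 0.0, 'grip_width': 1.0014721608623043}
0.0188
scene {'camera_matrix': [[559.1954, 0.0, 314.8808], [0.0, 559.1954, 228.2949], [0.0, 0.0, 1.0]], 'D': [-0.0495, 0.0, 0.0, 0.0, 0.0], 'R': [[0.6036, -0.7969, -0.0253], [-0.4103, -0.2833, -0.8668], [0.6836, 0.5336, -0.498]], 't': [-0.3315, 0.279, 0.7964]}
side {'camera_matrix': [[485.5405, 0.0, 326.2958], [0.0, 485.5405, 249.5498], [0.0, 0.0, 1.0]], 'D': [-0.0255, 0.0, 0.0, 0.0, 0.0], 'R': [[-0.9968, -0.0801, -0.001], [-0.048, 0.6066, -0.7935], [0.0642, -0.7909, -0.6085]], 't': [0.534, 0.0815, 0.994]}
{'camera_matrix': array([[371.74978795,   0.        , 322.67857779],
       [  0.        , 371.74978795, 244.53328249],
       [  0.        ,   0.        ,   1.        ]]), 'D': array([-0.02726541,  0.        ,  0.        ,  0.        ,  0.        ]), 'hand_eye': array([[-1.61980387e-04, -9.60578881e-01, -2.78007531e-01,
         7.85652035e-02],
       [ 9.99999927e-01, -5.91826265e-05, -3.78158078e-04,
        -3.35777653e-04],
       [ 3.46797447e-04, -2.78007572e-01,  9.60578820e-01,
        -1.70397118e-01],
       [ 0.00000000e+00,  0.00000000e+00,  0.00000000e+00,
         1.00000000e+00]])}
```

View pics/scene0.png

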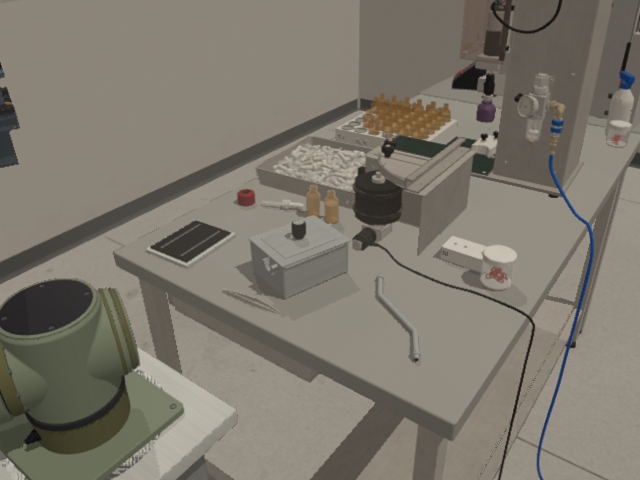

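View pics/side0.png

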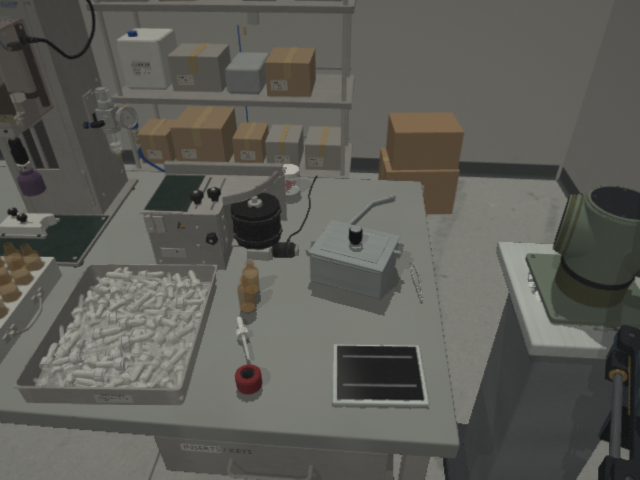

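The scene view shows the knob at (299,228), the rest at about (192,242) and the tube from (379,279) to (417,357). In the side view the knob is at (355,237) and the rest at about (380,375). Next I'll turn these into positions.

```bash
cat > h.py <<'E'
import numpy as np,cv2
from bench import *
from scipy.spatial.transform import Rotation as Ro
def pose(s): q=s["eef_rot"]; return Ro.from_quat([q[1],q[2],q[3],q[0]]).as_matrix(),np.array(s["tool_pos"])
def cam(n,s=None):
    p=camera_params(n)
    if n=="wrist":
        Rt,pt=pose(s); H=p["hand_eye"]; Rc=Rt@H[:3,:3]; c=Rt@H[:3,3]+pt   # cam->world
    else: Rc=p["R"].T; c=-Rc@p["t"]
    return p["camera_matrix"],p["D"],Rc,c
def rays(C,uv):
    x=cv2.undistortPoints(np.float64(uv).reshape(-1,1,2),C[0],C[1])[:,0]
    return np.c_[x,np.ones(len(x))]@C[2].T
def onz(C,uv,z):
    d=rays(C,uv); return C[3]+d*((z-C[3][2])/d[:,2])[:,None]
def proj(C,X):
    X=(np.float64(X).reshape(-1,3)-C[3])@C[2]
    return cv2.projectPoints(X,np.zeros(3),np.zeros(3),C[0],C[1])[0][:,0]
def tri(C1,u1,C2,u2):
    A=np.zeros((3,3));b=np.zeros(3)
    for C,u in((C1,u1),(C2,u2)):
        d=rays(C,[u])[0];d/=np.linalg.norm(d);P=np.eye(3)-np.outer(d,d);A+=P;b+=P@C[3]
    X=np.linalg.solve(A,b);return X
def blob(mask,near):
    n,l,st,c=cv2.connectedComponentsWithStats(mask.astype(np.uint8))
    ok=[i for i in range(1,n) if st[i,4]>30]
    i=min(ok,key=lambda i:np.hypot(*(c[i]-near))); return l==i,c[i],st[i]
def rect(C,m,z):
    k=max(cv2.findContours(m.astype(np.uint8),0,1)[0],key=len)[:,0]
    return cv2.minAreaRect(np.float32(onz(C,k,z)[:,:2]*1000))
E
python3 - <<'E'
from h import *
np.set_printoptions(precision=4,suppress=True)
A,B=cam("scene"),cam("side")
I={n:cv2.imread(f"pics/{n}0.png") for n in("scene","side")}
g={n:I[n].max(2) for n in I}
ka=blob(g["scene"]<60,(299,228));kb=blob(g["side"]<60,(355,237))
print("knob",ka[1:],kb[1:],tri(A,ka[1],B,kb[1]))
for n,C,p,q in(("scene",A,(192,242),(0,0)),("side",B,(380,375),0)):
    m=cv2.morphologyEx((g[n]<75).astype(np.uint8),cv2.MORPH_CLOSE,np.ones((9,9)))
    b=blob(m,p);print("pad",n,b[1:],rect(C,b[0],0.012))
# lid corners clicks
print("lid scene",onz(A,[(250,238),(318,221),(350,240),(277,265)],.080))
print("lid side",onz(B,[(324,226),(400,238),(390,268),(309,252)],.080))
print("tube",onz(A,[(379,279),(382,295),(413,330),(417,357)],.007))
print("tube side",onz(B,[(393,197),(373,203),(354,222)],.007))
print("wall-b bottles",onz(A,[(313,215),(332,221)],0), "jar",onz(A,[(497,284)],0),"black",onz(A,[(366,245),(378,215)],0.0),"chuck",onz(A,[(246,204)],0))
E
```

```text
knob (array([298.3355, 230.729 ]), array([292, 223,  13,  16, 155], dtype=int32)) (array([355.    , 237.0881]), array([349, 230,  13,  15, 159], dtype=int32)) [ 0.4793 -0.0156  0.0941]
pad scene (array([190.0474, 240.5603]), array([ 151,  221,   79,   41, 1624], dtype=int32)) ((425.83270263671875, 244.84283447265625), (138.0102996826172, 109.20259857177734), 3.4305360317230225)
pad side (array([378.2073, 372.9936]), array([ 337,  346,   87,   54, 4360], dtype=int32)) ((428.22900390625, 252.09474182128906), (137.92210388183594, 110.69493865966797), 3.6057987213134766)
lid scene [[ 0.4241  0.0597  0.08  ]
 [ 0.5525 -0.0081  0.08  ]
 [ 0.5277 -0.1027  0.08  ]
 [ 0.3825 -0.0444  0.08  ]]
lid side [[ 0.5462 -0.0693  0.08  ]
 [ 0.3863 -0.0384  0.08  ]
 [ 0.4092  0.0606  0.08  ]
 [ 0.5682  0.0233  0.08  ]]
tube [[ 0.5395 -0.1625  0.007 ]
 [ 0.499  -0.1938  0.007 ]
 [ 0.4445 -0.2879  0.007 ]
 [ 0.3901 -0.3248  0.007 ]]
tube side [[ 0.3866 -0.3211  0.007 ]
 [ 0.4386 -0.2874  0.007 ]
 [ 0.4842 -0.1969  0.007 ]]
wall-b bottles [[0.6828 0.1067 0.    ]
 [0.6846 0.0528 0.    ]] jar [[ 0.6627 -0.3508 -0.    ]] black [[ 0.6401 -0.0686  0.    ]
 [ 0.7694 -0.0193  0.    ]] chuck [[0.6344 0.2776 0.    ]]
```

servo_tool(steps=[[-42,-38,-9,0,0,0,0],[-42,-38,-9,0,0,0,0],[-42,-38,-9,0,0,0,0],[-42,-38,-9,0,0,0,0],[-42,-38,-9,0,0,0,0],[-42,-38,-9,0,0,0,0],[-42,-38,-9,0,0,0,0],[-42,-38,-9,0,0,0,0],[-42,-38,-9,0,0,0,0],[-40,-38,-6,0,0,0,0],[0,0,0,0,0,-0.185,0],[0,0,0,0,0,-0.185,0]])

```text
time: 1.6
tool_pos: [0.4607, 0.0206, 0.3005]
eef_rot: [-0.001, 0.008, 1.0, 0.0]
wrist_force: [-0.4, -0.5, -0.0]
grip_width: 1.002
gripper_force: 0.0
```

servo_tool(steps=[[0,0,0,0,0,0,0],[0,0,0,0,0,0,0]])

```text
time: 1.85
tool_pos: [0.4606, 0.0217, 0.3008]
eef_rot: [-0.0, 0.011, 1.0, 0.0]
wrist_force: [0.0, -0.1, 0.2]
grip_width: 1.0
gripper_force: 0.0
```

Run:
```python
from h import *
s=observe();print(s["time"],s["tool_pos"],s["joints"]);np.savez("s1.npz",**{k:s[k] for k in("tool_pos","eef_rot")})
cv2.imwrite("pics/w1.png",capture("wrist")[:,:,::-1])
R,p=pose(s);print(np.round(R,3))
```

```text
1.85 [0.46059105 0.02169308 0.3007806 ] [ 2.20397052e-02  9.10941243e-02  1.64434057e+00  1.12781035e-04
  1.40648194e+00 -1.52670528e+00]
[[-1.     0.022 -0.   ]
 [ 0.022  1.     0.   ]
 [ 0.     0.    -1.   ]]
```

View pics/w1.png

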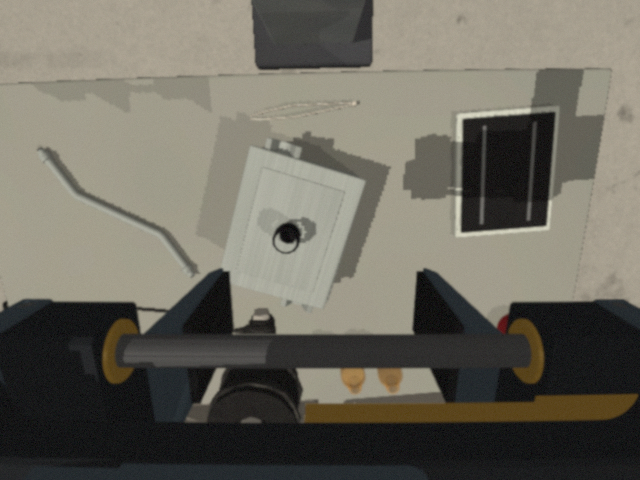

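The wrist view shows the lid corners at about (253,147), (365,181), (324,306) and (223,278), with the knob at (287,234). The rest is centred at (506,170), and the tube runs from (43,150) to (193,271).

```bash
cat > m1.py <<'E'
from h import *
np.set_printoptions(precision=4,suppress=True)
s=dict(np.load("s1.npz"));C=cam("wrist",s);I=cv2.imread("pics/w1.png");g=I.max(2)
m=cv2.morphologyEx((g<45).astype(np.uint8),cv2.MORPH_CLOSE,np.ones((7,7)))
m[:,:440]=0;b=blob(m,(506,170));print("pad",b[2],rect(C,b[0],.012))
m=(g>185).astype(np.uint8);m[:,:440]=0;m[:,570:]=0;m[:95]=0;m[250:]=0;b=blob(m,(506,170));print("plate",b[2],rect(C,b[0],.010))
P=onz(C,[(253,147),(365,181),(324,306),(223,278)],.081);print("lid",P[:,:2],P.mean(0),[np.linalg.norm(P[i]-P[i-1]) for i in range(4)])
m=(g<40);k=blob(m[:260],(287,234));print("knob",k[1:],onz(C,[k[1]],.116))
# tube: brighter/greyer than bench
hsv=cv2.cvtColor(I,cv2.COLOR_BGR2HSV);print("px tube,bench",I[212,120],I[230,100],I[190,75],hsv[212,120],hsv[230,100])
k=cv2.blur(I[195:230,120].astype(float),(1,1));print(I[195:232,120].tolist())
E
python3 m1.py
```

```text
pad [ 462  113   92  118 9567] ((429.04815673828125, 247.00656127929688), (135.77464294433594, 107.62640380859375), 3.306464433670044)
plate [456 196  96  41 494] ((478.9951477050781, 249.9669952392578), (52.824371337890625, 121.29059600830078), 3.172229051589966)
lid [[ 0.3897 -0.0482]
 [ 0.4267  0.0661]
 [ 0.5682  0.0204]
 [ 0.5313 -0.0924]] [ 0.479  -0.0135  0.081 ] [np.float64(0.1483599358033819), np.float64(0.12011170348731062), np.float64(0.14863512475274362), np.float64(0.1186537487766504)]
knob (array([288.5119, 232.3864]), array([276, 224,  24,  18, 295], dtype=int32)) [[ 0.4714 -0.0127  0.116 ]]
px tube,bench [88 95 96] [139 158 163] [ 93 101 100] [26 21 96] [ 24  38 163]
[[141, 158, 162], [140, 159, 161], [140, 156, 161], [139, 157, 161], [141, 157, 162], [140, 157, 163], [139, 156, 162], [140, 156, 161], [142, 157, 161], [138, 155, 159], [138, 155, 161], [130, 145, 148], [110, 123, 127], [94, 103, 107], [85, 92, 96], [75, 81, 85], [78, 84, 86], [88, 95, 96], [103, 112, 111], [125, 134, 133], [140, 150, 150], [151, 164, 162], [157, 170, 170], [155, 166, 167], [146, 161, 161], [145, 160, 163], [144, 158, 161], [142, 159, 163], [144, 161, 166], [138, 156, 161], [139, 154, 160], [141, 158, 163], [140, 158, 163], [141, 157, 162], [140, 155, 161], [138, 155, 161], [139, 156, 161]]
```

servo_tool(steps=[[-5,-9,36,0,0,0,0],[-5,-9,38,0,0,0,0],[-5,-9,38,0,0,0,0],[-4,-9,38,0,0,0,0],[0,0,0,0,0,0,0]])

```text
time: 2.52
tool_pos: [0.4771, -0.0148, 0.1487]
eef_rot: [-0.003, 0.011, 1.0, 0.0]
wrist_force: [-0.7, 0.5, 0.9]
grip_width: 1.009
gripper_force: 0.0
```

Run:
```python
from h import *
s=observe();print(s["tool_pos"]);np.savez("s2.npz",**{k:s[k] for k in("tool_pos","eef_rot")})
I=capture("wrist")[:,:,::-1];cv2.imwrite("pics/w2.png",I)
C=cam("wrist",s);print(proj(C,[.479,-.0145,.116]))
```

```text
[ 0.47710036 -0.01480108  0.14872819]
[[324.02979037 280.70541982]]
```

View pics/w2.png

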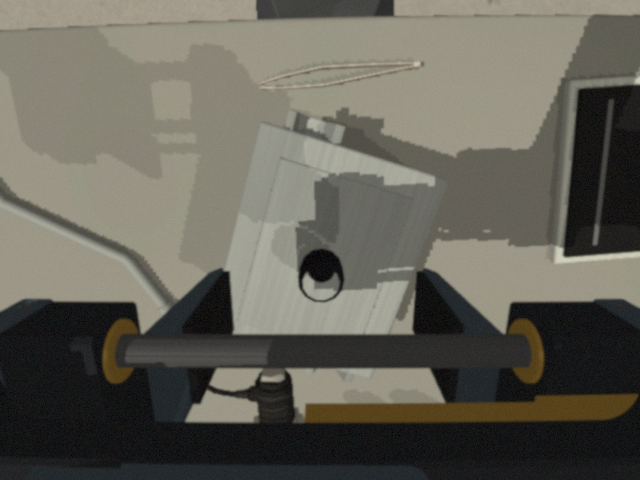

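The knob's top ring is centred at (321,282), which agrees with the predicted (324,281) to 2 mm. I'll go down and grip.

servo_tool(steps=[[-1,-1,20,0,0,0,0],[-1,0,20,0,0,0,0],[0,0,15,0,0,0,0],[0,0,7,0,0,0,0],[0,0,0,0,0,0,0],[0,0,0,0,0,0,1],[0,0,0,0,0,0,1],[0,0,0,0,0,0,1],[0,0,0,0,0,0,1],[0,0,0,0,0,0,1],[0,0,0,0,0,0,1]])

```text
time: 3.95
tool_pos: [0.481, -0.0159, 0.0889]
eef_rot: [-0.0, 0.01, 1.0, 0.0]
wrist_force: [0.6, 0.0, -0.4]
grip_width: 0.373
gripper_force: 0.0
```

servo_tool(steps=[[0,0,0,0,0,0,1],[0,0,0,0,0,0,1],[0,0,0,0,0,0,1],[0,0,0,0,0,0,1]])

```text
time: 4.45
tool_pos: [0.481, -0.0159, 0.0889]
eef_rot: [-0.0, 0.01, 1.0, 0.0]
wrist_force: [0.8, -0.7, 0.3]
grip_width: 0.294
gripper_force: 30.0
```

servo_tool(steps=[[0,0,-4,0,0,0,1],[0,0,-8,0,0,0,1],[0,0,-15,0,0,0,1],[0,0,-20,0,0,0,1],[0,0,-20,0,0,0,1],[0,0,0,0,0,0,1]])

```text
time: 5.2
tool_pos: [0.4822, -0.0159, 0.1575]
eef_rot: [0.002, 0.01, 1.0, -0.0]
wrist_force: [0.4, 0.3, -2.9]
grip_width: 0.289
gripper_force: 30.0
```

servo_tool(steps=[[10,26,0,0,0,0,1],[10,42,0,0,0,0,1],[10,42,0,0,0,0,1],[10,42,0,0,0,0,1],[9,42,0,0,0,0,1],[6,40,0,0,0,0,1],[3,28,0,0,0,0,1],[0,0,0,0,0,-0.1,1],[0,0,0,0,0,-0.165,1],[0,0,0,0,0,-0.1,1],[0,0,30,0,0,0,1],[0,0,0,0,0,0,1]])

```text
time: 6.7
tool_pos: [0.4259, 0.246, 0.1235]
eef_rot: [-0.003, -0.172, 0.985, -0.001]
wrist_force: [-0.6, -0.4, -3.2]
grip_width: 0.292
gripper_force: 30.0
```

Run:
```python
from h import *
s=observe();print(s["tool_pos"],s["joints"]);np.savez("s3.npz",**{k:s[k] for k in("tool_pos","eef_rot")})
I=capture("wrist")[:,:,::-1];cv2.imwrite("pics/w3.png",I)
C=cam("side");J=capture("side")[:,:,::-1];cv2.imwrite("pics/d3.png",J);cv2.imwrite("pics/v3.png",np.hstack([cv2.resize(I,(400,300)),cv2.resize(J[250:430,300:540],(400,300))]))
```

```text
[0.4259491  0.24603492 0.12349788] [ 5.00369548e-01  2.73898505e-01  1.88073430e+00  8.29802868e-05
  9.93941470e-01 -1.41567584e+00]
```

View pics/v3.png

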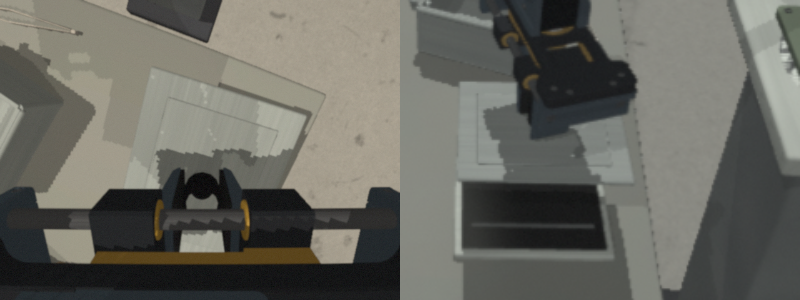

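The wrist view shows the lid's near edge running from about (240,109) to (491,184). The side view shows the lid turned parallel to the rest.

Run:
```python
from h import *
np.set_printoptions(precision=4,suppress=True)
s=dict(np.load("s3.npz"));C=cam("wrist",s)
P=onz(C,[(242,110),(491,185)],.1145)[:,:2];d=P[1]-P[0];L=np.linalg.norm(d)
x=np.array([d[1],-d[0]])/L;print(P,L,"yaw",np.degrees(np.arctan2(x[1],x[0])),"centre",P.mean(0)+x*.078,s["tool_pos"])
C=cam("side");Q=onz(C,[(300+458*.6,250+83*.6),(300+457*.6,250+182*.6),(300+634*.6,250+183*.6)],.1145)[:,:2];print(Q,"centre",(Q[0]+Q[2])/2)
R,p=pose(s);print(R[:,:2].T)
for c in(P.mean(0)+x*.078,(Q[0]+Q[2])/2):
  e=np.r_[np.array([.428,.248])-c,0]*1000;print("tool move",R.T@e)
```

```text
[[0.3529 0.18  ]
 [0.345  0.303 ]] 0.12325672941668844 yaw 3.699382443108779 centre [0.4268 0.2465] [0.4259 0.246  0.1235]
[[ 0.1073  0.162 ]
 [ 0.1489  0.2913]
 [-0.0081  0.2814]] centre [0.0496 0.2217]
[[-0.941  -0.3384  0.0069]
 [-0.3384  0.941  -0.001 ]]
tool move [-1.6288  0.966  -0.0122]
tool move [-364.9558 -103.2782   -2.417 ]
```

servo_tool(steps=[[-1.5,0.5,15,0,0,0,1],[0,0,20,0,0,0,1],[0,0,20,0,0,0,1],[0,0,15,0,0,0,1],[0,0,8,0,0,0,1],[0,0,4,0,0,0,1],[0,0,0,0,0,0,1],[0,0,0,0,0,0,1]])

```text
time: 7.8
tool_pos: [0.4299, 0.2485, 0.0445]
eef_rot: [0.001, -0.172, 0.985, 0.0]
wrist_force: [-0.3, 0.1, -3.5]
grip_width: 0.289
gripper_force: 30.0
```

servo_tool(steps=[[2.5,-0.5,4,0,0,0,1],[0,0,3,0,0,0,1],[0,0,2,0,0,0,1],[0,0,0,0,0,0,1],[0,0,0,0,0,0,1]])

```text
time: 8.43
tool_pos: [0.4273, 0.247, 0.035]
eef_rot: [0.0, -0.172, 0.985, 0.0]
wrist_force: [-0.4, -0.3, -3.0]
grip_width: 0.297
gripper_force: 30.0
```

servo_tool(steps=[[0,0,1,0,0,0,1],[0,0,0,0,0,0,1],[0,0,1,0,0,0,1],[0,0,0,0,0,0,1]])

```text
time: 8.93
tool_pos: [0.4272, 0.2469, 0.0329]
eef_rot: [-0.0, -0.172, 0.985, 0.0]
wrist_force: [0.5, -0.2, -2.5]
grip_width: 0.289
gripper_force: 30.0
```

Run:
```python
from h import *
s=observe();print(s["tool_pos"],s["wrist_force"]);np.savez("s4.npz",**{k:s[k] for k in("tool_pos","eef_rot")})
cv2.imwrite("pics/w4.png",capture("wrist")[:,:,::-1]);cv2.imwrite("pics/d4.png",capture("side")[:,:,::-1])
```

```text
[0.42717471 0.24689473 0.0328621 ] [ 0.47495514 -0.18501219 -2.54513572]
```

View pics/w4.png

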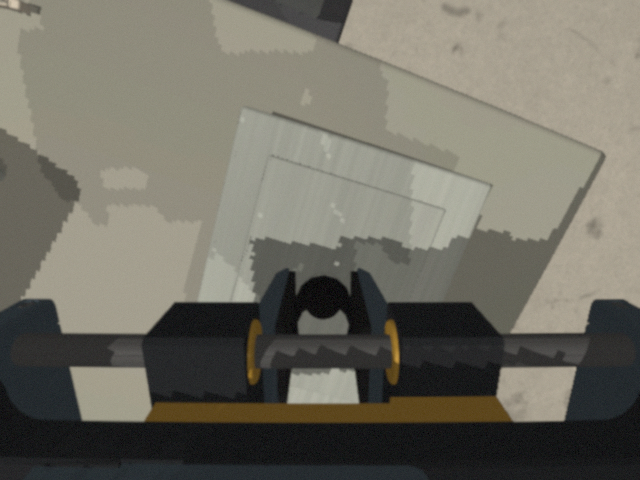

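The lid, with corners at (242,108) and (492,184), fully covers the rest. It has about 1 mm left to go down.

servo_tool(steps=[[0,0,0.7,0,0,0,1],[0,0,0,0,0,0,1],[0,0,0,0,0,0,1]])

```text
time: 9.4
tool_pos: [0.4273, 0.2469, 0.0323]
eef_rot: [0.0, -0.172, 0.985, 0.0]
wrist_force: [0.2, 0.4, -2.8]
grip_width: 0.291
gripper_force: 30.0
```

servo_tool(steps=[[0,0,0.6,0,0,0,1],[0,0,0,0,0,0,1],[0,0,0,0,0,0,1]])

```text
time: 9.78
tool_pos: [0.4274, 0.247, 0.0319]
eef_rot: [0.0, -0.172, 0.985, 0.0]
wrist_force: [-0.5, -0.1, 1.0]
grip_width: 0.291
gripper_force: 30.0
```

servo_tool(steps=[[0,0,0,0,0,0,0.5],[0,0,0,0,0,0,0.3],[0,0,0,0,0,0,0.2],[0,0,0,0,0,0,0.2],[0,0,-8,0,0,0,0.2],[0,0,-20,0,0,0,0.2],[0,0,-40,0,0,0,0.2],[0,0,-55,0,0,0,0.2],[0,0,-55,0,0,0,0.2],[0,0,0,0,0,0,0.2]])

```text
time: 11.02
tool_pos: [0.4297, 0.2482, 0.2147]
eef_rot: [0.005, -0.172, 0.985, 0.002]
wrist_force: [-0.5, -0.3, -0.3]
grip_width: 0.803
gripper_force: 0.0
```

Run:
```python
from h import *
np.set_printoptions(precision=4,suppress=True)
s=observe();print(s["tool_pos"],s["joints"],s["grip_width"]);R,p=pose(s)
A,B=cam("scene"),cam("side");I=capture("scene")[:,:,::-1];J=capture("side")[:,:,::-1]
cv2.imwrite("pics/a5.png",I);cv2.imwrite("pics/d5.png",J)
cv2.imwrite("pics/v5.png",np.vstack([cv2.resize(I[170:370,120:440],(640,400)),np.zeros((2,640,3),np.uint8)]))
d=np.array([.47,-.16,.25])-p;print("tool delta",R.T@d*1000,np.degrees(np.arctan2(R[1,0],R[0,0])))
```

```text
[0.4297 0.2482 0.2147] [ 0.5007  0.1892  1.7434  0.      1.198  -1.4154] 0.8031623397947087
tool delta [  99.8218 -397.7268  -37.0491] -160.2201618363221
```

View pics/v5.png

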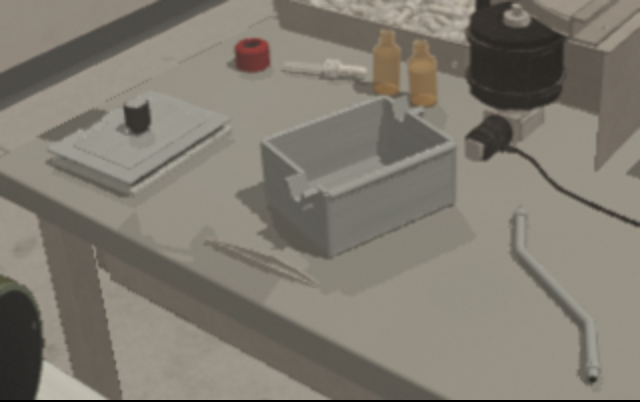

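The lid sits knob up on its rest, the pan is open, and its front notch shows at crop (297,190). The tube is untouched, so I'll move above it.

servo_tool(steps=[[13,-47,-4,0,0,0,0.2],[14,-47,-4,0,0,0,0.2],[14,-47,-4,0,0,0,0.2],[14,-47,-4,0,0,0,0.2],[14,-47,-4,0,0,0,0.2],[14,-47,-4,0,0,0,0.2],[14,-47,-4,0,0,0,0.2],[14,-47,-4,0,0,0,0.2],[14,-47,-2,0,0,0,0.2],[13,-46,0,0,0,0,0.2],[0,0,0,0,0,0.17,0.2],[0,0,0,0,0,0.18,0.2]])

```text
time: 12.62
tool_pos: [0.4549, -0.2414, 0.2411]
eef_rot: [-0.002, 0.006, 1.0, 0.001]
wrist_force: [-0.1, 0.5, -0.4]
grip_width: 0.799
gripper_force: 0.0
```

servo_tool(steps=[[0,0,0,0,0,0.18,0.2],[0,0,0,0,0,0.18,0.2],[0,0,0,0,0,0.18,0.2],[0,0,0,0,0,0.18,0.2],[0,0,0,0,0,0.18,0.2],[0,0,0,0,0,0.18,0.2],[0,0,0,0,0,0.18,0.2],[0,0,0,0,0,0.18,0.2],[0,0,0,0,0,0.18,0.2],[0,0,0,0,0,0.18,0.2],[0,0,0,0,0,0.17,0.2],[0,0,0,0,0,0,0.2]])

```text
time: 14.12
tool_pos: [0.4552, -0.2407, 0.2417]
eef_rot: [-0.002, 0.834, 0.552, -0.001]
wrist_force: [0.3, -1.1, -0.7]
grip_width: 0.799
gripper_force: 0.0
```

Run:
```python
from h import *
np.set_printoptions(precision=4,suppress=True)
s=observe();print(s["time"],s["tool_pos"],s["joints"]);np.savez("s6.npz",**{k:s[k] for k in("tool_pos","eef_rot")})
cv2.imwrite("pics/w6.png",capture("wrist")[:,:,::-1]);R,p=pose(s);print(R)
```

```text
14.125 [ 0.4552 -0.2407  0.2417] [-0.5087  0.2097  1.6469  0.0001  1.289  -0.1067]
[[ 0.3913  0.9203 -0.0035]
 [ 0.9203 -0.3913  0.002 ]
 [ 0.0005 -0.004  -1.    ]]
```

View pics/w6.png

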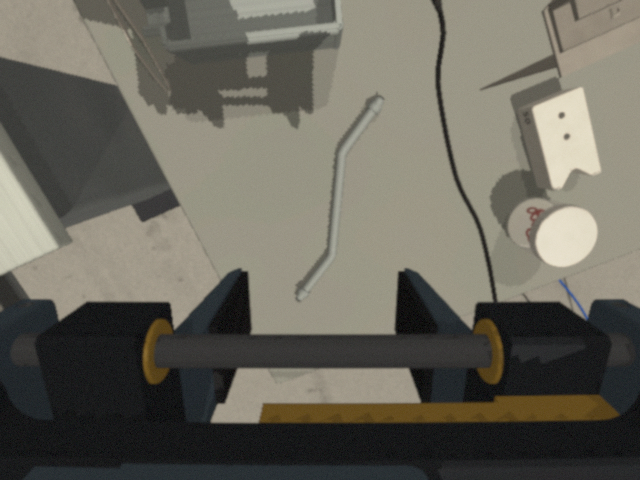

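The whole tube is in view, with ends at (376,99) and (300,296) and bends at (342,153) and (331,250).

```bash
cat > tube.py <<'E'
from h import *
def tube(C,I,near,z=.007):
    S=cv2.GaussianBlur(cv2.cvtColor(I,cv2.COLOR_BGR2LAB),(3,3),0)[:,:,2].astype(int)   # b: bench yellower than steel
    m=(S<S[170:330,200:400].max()-5) if 0 else S<np.median(S[100:250,220:420])-4
    w=np.zeros_like(m);w[80:310,285:395]=1
    m,c,st=blob(m&w,near)
    v,u=np.nonzero(m);P=onz(C,np.c_[u,v],z)[:,:2]
    return m,P,st
E
python3 - <<'E'
from tube import *
np.set_printoptions(precision=4,suppress=True)
s=dict(np.load("s6.npz"));C=cam("wrist",s);I=cv2.imread("pics/w6.png")
m,P,st=tube(C,I,(337,200));print(st,P.mean(0))
E=onz(C,[(377,98),(342,154),(331,250),(299,297)],.007)[:,:2];print(E,np.linalg.norm(np.diff(E,axis=0),axis=1))
# principal overall direction: ends (117,30)-(-117,-30) at 14.4deg from x
c=P.mean(0);e=E[0]-E[3];print("clicked mid",(E[0]+E[3])/2,"len",np.linalg.norm(e),"yaw1",np.degrees(np.arctan2(e[1],e[0]))-14.38)
d=P-c;r=np.hypot(*d.T);q=d[r<.04];V=np.linalg.svd(q-q.mean(0),full_matrices=0)[2][0];a=np.degrees(np.arctan(V[1]/V[0]));print("slant",a,"yaw2",a-31.3, "mid centroid",c+q.mean(0))
R,p=pose(s);print("tool",R.T@(np.r_[c,.003]-p)*1000,"xang",np.degrees(np.arctan2(R[1,0],R[0,0])))
E
```

```text
Traceback (most recent call last):
  File "tube.py", line 6, in tube
    m,c,st=blob(m&w,near)
           ~~~~^^^^^^^^^^
  File "h.py", line 27, in blob
    i=min(ok,key=lambda i:np.hypot(*(c[i]-near))); return l==i,c[i],st[i]
ValueError: min() iterable argument is empty
```

```bash
cat > tube.py <<'E'
from h import *
def tube(C,I,near,z=.007):
    S=cv2.GaussianBlur(I,(3,3),0).astype(int); S=S[:,:,2]-S[:,:,0]   # red minus blue: steel is greyer than the bench
    m=S<np.median(S[100:250,220:420])-8
    w=np.zeros_like(m);w[80:310,285:395]=1
    m,c,st=blob(m&w,near)
    v,u=np.nonzero(m);return m,onz(C,np.c_[u,v],z)[:,:2],st
E
cat > t1.py <<'E'
from tube import *
np.set_printoptions(precision=4,suppress=True)
s=dict(np.load("s6.npz"));C=cam("wrist",s);I=cv2.imread("pics/w6.png")
m,P,st=tube(C,I,(337,200));print(st,P.mean(0))
E=onz(C,[(377,98),(342,154),(331,250),(299,297)],.007)[:,:2];print(E,np.linalg.norm(np.diff(E,axis=0),axis=1))
c=P.mean(0);e=E[0]-E[3];print("clicked mid",(E[0]+E[3])/2,"len",np.linalg.norm(e),"yaw1",np.degrees(np.arctan2(e[1],e[0]))-14.38)
d=P-c;r=np.hypot(*d.T);q=d[r<.04];V=np.linalg.svd(q-q.mean(0),full_matrices=0)[2][0];a=np.degrees(np.arctan(V[1]/V[0]));print("slant",a,"yaw2",a-31.3, "mid centroid",c+q.mean(0))
R,p=pose(s);print("tool",R.T@(np.r_[c,.003]-p)*1000,"xang",np.degrees(np.arctan2(R[1,0],R[0,0])))
E
python3 t1.py
python3 - <<'E'
import cv2
I=cv2.imread("pics/w6.png").astype(int);print((I[200,320:355,2]-I[200,320:355,0]).tolist())
E
```

```text
[ 297   96   86  204 1620] [ 0.4771 -0.2294]
[[ 0.5514 -0.1544]
 [ 0.4973 -0.1921]
 [ 0.4454 -0.2859]
 [ 0.3881 -0.3248]] [0.066  0.1071 0.0693]
clicked mid [ 0.4697 -0.2396] len 0.2360474876265357 yaw1 31.84078820567141
slant 61.91041272145688 yaw2 30.61041272145688 mid centroid [ 0.4759 -0.2269]
tool [ 18.8238  16.606  238.6799] xang 66.96578841711262
[18, 20, 19, 21, 20, 18, 19, 20, 19, 17, 20, 13, 10, 11, 9, 9, 12, 11, 10, 11, 11, 12, 17, 20, 20, 20, 20, 22, 21, 20, 19, 23, 21, 19, 20]
```

servo_tool(steps=[[7,13.5,0,0,0,0.083,0.2],[0,0,35,0,0,0,0.2],[0,0,40,0,0,0,0.2],[0,0,30,0,0,0,0.2],[0,0,0,0,0,0,0.2],[0,0,0,0,0,0,0.2]])

```text
time: 14.92
tool_pos: [0.4719, -0.2403, 0.1395]
eef_rot: [0.001, 0.856, 0.516, 0.0]
wrist_force: [-0.5, -0.8, 0.0]
grip_width: 0.798
gripper_force: 0.0
```

Run:
```python
from h import *
np.set_printoptions(precision=4,suppress=True)
s=observe();p=s["tool_pos"];print(p,s["joints"]);C=cam("wrist",s);I=capture("wrist")[:,:,::-1];cv2.imwrite("pics/w7.png",I)
R,p=pose(s);print("xang",np.degrees(np.arctan2(R[1,0],R[0,0])))
S=cv2.GaussianBlur(I,(3,3),0).astype(int);S=S[:,:,2]-S[:,:,0]
c=proj(C,[.4705,-.2395,.007])[0];print("pred centre px",c)
a=np.radians(62.3);X=[]
for t in np.arange(-.02,.046,.005):
    q=proj(C,[.4705+t*np.cos(a),-.2395+t*np.sin(a),.007])[0];r=int(round(q[1]));lo=int(q[0])-45
    row=S[r,lo:lo+90];k=np.nonzero(row<np.median(S[r-3:r+4,lo:lo+90])-5)[0]
    print(round(t,3),q,(lo+k.min(),lo+k.max(),len(k)) if len(k) else None, onz(C,[(lo+np.median(k),r)],.007)[0,:2] if len(k) else "")
```

```text
[ 0.4719 -0.2403  0.1395] [-0.4928  0.3084  1.7823  0.0001  1.0495 -0.0069]
xang 62.153631244487656
pred centre px [320.3005 233.7276]
-0.02 [320.4056 256.3489] (np.int64(315), np.int64(326), 12) [ 0.4614 -0.257 ]
-0.015 [320.3796 250.7683] (np.int64(314), np.int64(326), 13) [ 0.4631 -0.2528]
-0.01 [320.3534 245.1382] (np.int64(314), np.int64(326), 13) [ 0.4656 -0.2481]
-0.005 [320.3271 239.4581] (np.int64(314), np.int64(326), 13) [ 0.4681 -0.2434]
0.0 [320.3005 233.7276] (np.int64(314), np.int64(326), 13) [ 0.4702 -0.2396]
0.005 [320.2737 227.9462] (np.int64(314), np.int64(326), 13) [ 0.4726 -0.235 ]
0.01 [320.2467 222.1135] (np.int64(314), np.int64(327), 14) [ 0.4754 -0.2307]
0.015 [320.2195 216.229 ] (np.int64(314), np.int64(326), 13) [ 0.4774 -0.226 ]
0.02 [320.1921 210.2923] (np.int64(314), np.int64(326), 13) [ 0.4798 -0.2215]
0.025 [320.1644 204.3029] (np.int64(315), np.int64(326), 12) [ 0.4825 -0.2173]
0.03 [320.1366 198.2604] (np.int64(314), np.int64(327), 14) [ 0.4848 -0.2129]
0.035 [320.1086 192.1644] (np.int64(314), np.int64(326), 13) [ 0.4868 -0.2084]
0.04 [320.0803 186.0144] (np.int64(313), np.int64(327), 15) [ 0.489 -0.204]
0.045 [320.0518 179.8099] (np.int64(310), np.int64(326), 17) [ 0.4899 -0.199 ]
```

servo_tool(steps=[[0,-1.5,20,0,0,0,0.2],[0,0,35,0,0,0,0.2],[0,0,35,0,0,0,0.2],[0,0,25,0,0,0,0.2],[0,0,10,0,0,0,0.2],[0,0,4,0,0,0,0.2],[0,0,0,0,0,0,0.2],[0,0,0,0,0,0,0.2]])

```text
time: 15.98
tool_pos: [0.4706, -0.2396, 0.0106]
eef_rot: [0.001, 0.857, 0.516, 0.001]
wrist_force: [-0.1, -0.3, 0.0]
grip_width: 0.8
gripper_force: 0.0
```

servo_tool(steps=[[0,0,4,0,0,0,0.2],[0,0,3.5,0,0,0,0.2],[0,0,0,0,0,0,0.5],[0,0,0,0,0,0,1],[0,0,0,0,0,0,1],[0,0,0,0,0,0,1],[0,0,0,0,0,0,1],[0,0,0,0,0,0,1],[0,0,0,0,0,0,1],[0,0,0,0,0,0,1],[0,0,0,0,0,0,1],[0,0,0,0,0,0,1]])

```text
time: 17.48
tool_pos: [0.4701, -0.2393, 0.0022]
eef_rot: [0.0, 0.857, 0.516, 0.0]
wrist_force: [0.6, -0.8, 0.0]
grip_width: 0.099
gripper_force: 30.0
```

servo_tool(steps=[[0,0,0,0,0,0,1],[0,0,0,0,0,0,1],[0,0,0,0,0,0,1]])

```text
time: 17.85
tool_pos: [0.47, -0.2393, 0.0021]
eef_rot: [0.0, 0.857, 0.516, 0.0]
wrist_force: [0.5, 0.4, 0.3]
grip_width: 0.097
gripper_force: 30.0
```

servo_tool(steps=[[0,0,-5,0,0,0,1],[0,0,-15,0,0,0,1],[0,0,-30,0,0,0,1],[0,0,-40,0,0,0,1],[0,0,-40,0,0,0,1],[0,0,-30,0,0,0,1],[0,0,-8,0,0,0,1],[0,0,0,0,0,0.1,1],[0,0,0,0,0,0.17,1],[0,0,0,0,0,0.17,1],[0,0,0,0,0,0.17,1],[0,0,0,0,0,0.1,1]])

```text
time: 19.35
tool_pos: [0.4691, -0.2389, 0.1691]
eef_rot: [-0.001, 0.983, 0.184, -0.001]
wrist_force: [-0.1, 0.7, -1.3]
grip_width: 0.101
gripper_force: 30.0
```

Run:
```python
from h import *
s=observe();R,p=pose(s);print(p,s["joints"],s["wrist_force"],s["grip_width"]);a=np.degrees(np.arctan2(R[1,0],R[0,0]));print("xang",a,"tube yaw",a-31.3,"delta",R.T@(np.array([.479,-.0135,p[2]])-p)*1000)
```

```text
[ 0.46913147 -0.23886996  0.16909697] [-4.92856748e-01  2.78806317e-01  1.74313602e+00  8.66239586e-05
  1.12215797e+00  7.07803362e-01] [-0.12849291  0.7193945  -1.29160783] 0.10139299158594453
xang 21.205172744029174 tube yaw -10.094827255970827 delta [  90.71851553 -206.54077446    0.26145772]
```

servo_tool(steps=[[12,-25,0,0,0,0,1],[20,-46,0,0,0,0,1],[20,-46,0,0,0,0,1],[19,-45,0,0,0,0,1],[13,-30,0,0,0,0,1],[7,-14.5,0,0,0,0,1],[0,0,0,0,0,0.13,1],[0,0,0,0,0,0,1],[0,0,0,0,0,0,1]])

```text
time: 20.48
tool_pos: [0.4791, -0.0144, 0.1699]
eef_rot: [0.0, 0.993, 0.122, -0.0]
wrist_force: [-0.1, 0.2, -1.5]
grip_width: 0.103
gripper_force: 30.0
```

Run:
```python
from h import *
s=observe();R,p=pose(s);print(p,s["joints"]);a=np.degrees(np.arctan2(R[1,0],R[0,0]));print("xang",a)
np.savez("s8.npz",**{k:s[k] for k in("tool_pos","eef_rot")})
I=capture("wrist")[:,:,::-1];cv2.imwrite("pics/w8.png",I)
J=capture("side")[:,:,::-1];K=capture("scene")[:,:,::-1];cv2.imwrite("pics/d8.png",J);cv2.imwrite("pics/a8.png",K)
a=cv2.resize(I[:360],(800,450));b=cv2.resize(J[180:330,270:440],(400,150*400//170))[:150]
cv2.imwrite("pics/v8.png",cv2.resize(I[:330],(800,412)))
cv2.imwrite("pics/v8.png",np.vstack([cv2.resize(I[:330],(640,330)),np.hstack([cv2.resize(J[195:315,270:440],(340,240)),cv2.resize(K[195:315,220:370],(300,240))])]))
```

```text
[ 0.47911097 -0.01438503  0.16988815] [-5.39250903e-02  2.05335781e-01  1.84323871e+00 -1.35949367e-04
  1.09359132e+00  1.27221053e+00]
xang 14.021606417306833
```

View pics/v8.png

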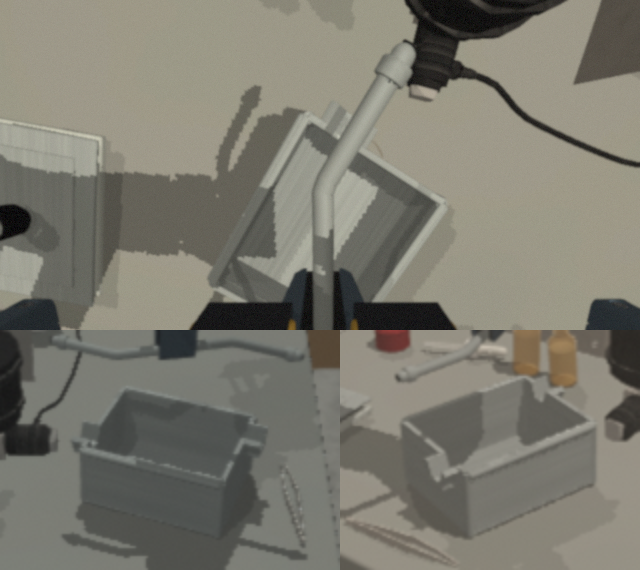

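The wrist view shows the pan's rim corners at (307,112), (447,203) and (212,283). The tube's front straight runs from the collar at (397,67) to the bend at (320,188). The side and scene crops show the four rim corners as well.

Run:
```python
from h import *
np.set_printoptions(precision=4,suppress=True)
s=dict(np.load("s8.npz"));W=cam("wrist",s)
def fit(C,px,loc,n):
    P=onz(C,px,.075)[:,:2];L=np.array(loc,float)/1000
    a,b=L-L.mean(0),P-P.mean(0);th=np.arctan2((a[:,0]*b[:,1]-a[:,1]*b[:,0]).sum(),(a*b).sum())
    c,q=np.cos(th),np.sin(th);t=P.mean(0)-np.array([[c,-q],[q,c]])@L.mean(0)
    sc=np.linalg.norm(b)/np.linalg.norm(a);print(n,"yaw",np.degrees(th),"centre",t,"scale",sc)
pp,pm,mm,mp=(75,60),(75,-60),(-75,-60),(-75,60)
fit(W,[(307,112),(447,203),(212,283)],[pp,pm,mp],"wrist")
fit(cam("scene"),[(251,241.5),(283.5,268.5),(347,243.5),(315,219)],[mp,mm,pm,pp],"scene")
fit(cam("side"),[(333.5,225.5),(398.5,237.5),(312.5,258.5),(381,267.5)],[pm,mm,pp,mp],"side")
T=onz(W,[(404,50),(397,67),(330,175),(319,189),(323,300)],.1748)[:,:2];print(T)
d=T[1]-T[2];print("straight yaw",np.degrees(np.arctan2(d[1],d[0])));d=T[3]-T[4];print("slant",np.degrees(np.arctan2(d[1],d[0])))
y=np.radians(-17.3);X=np.array([np.cos(y),np.sin(y)]);Y=np.array([-X[1],X[0]])
for q,l in((T[0],(117,30)),(T[3],(46,28))): print("origin est",q-X*l[0]/1000-Y*l[1]/1000)
```

```text
wrist yaw -17.52230381832638 centre [ 0.4809 -0.0165] scale 0.9686473869246687
scene yaw -18.86358672100565 centre [ 0.4728 -0.0235] scale 0.9698492168617393
side yaw -13.453363322811594 centre [ 0.4752 -0.0088] scale 0.9362688795091878
[[ 0.5968 -0.0194]
 [ 0.59   -0.0185]
 [ 0.5408 -0.0028]
 [ 0.5336  0.0005]
 [ 0.482  -0.0143]]
straight yaw -17.804527853957765
slant 15.921640286742779
origin est [ 0.4761 -0.0133]
origin est [ 0.4814 -0.0126]
```

The tube's straight end lies at pan-frame y ≈ 30–31 mm and its yaw is −17.5°, so it lines up with the notches. I'll lower it slowly.

servo_tool(steps=[[0,0,15,0,0,0,1],[0,0,25,0,0,0,1],[0,0,25,0,0,0,1],[0,0,14,0,0,0,1],[0,0,6,0,0,0,1],[0,0,0,0,0,0,1],[0,0,0,0,0,0,1]])

```text
time: 21.5
tool_pos: [0.4799, -0.0139, 0.0858]
eef_rot: [0.0, 0.993, 0.122, 0.001]
wrist_force: [-0.5, 0.6, -0.6]
grip_width: 0.098
gripper_force: 30.0
```

servo_tool(steps=[[0,0,3,0,0,0,1],[0,0,3,0,0,0,1],[0,0,3,0,0,0,1],[0,0,0,0,0,0,1]])

```text
time: 22.0
tool_pos: [0.479, -0.0138, 0.0758]
eef_rot: [-0.0, 0.993, 0.122, -0.0]
wrist_force: [0.2, 0.4, -0.3]
grip_width: 0.102
gripper_force: 30.0
```

servo_tool(steps=[[0,0,2,0,0,0,1],[0,0,2,0,0,0,1],[0,0,0,0,0,0,1],[0,0,0,0,0,0,1]])

```text
time: 22.5
tool_pos: [0.4793, -0.0138, 0.0722]
eef_rot: [-0.0, 0.993, 0.122, 0.0]
wrist_force: [-0.0, -0.1, -0.5]
grip_width: 0.101
gripper_force: 30.0
```

servo_tool(steps=[[0,0,2,0,0,0,1],[0,0,2,0,0,0,1],[0,0,0,0,0,0,1],[0,0,0,0,0,0,1]])

```text
time: 23.0
tool_pos: [0.4793, -0.0138, 0.0681]
eef_rot: [-0.0, 0.993, 0.122, 0.0]
wrist_force: [-0.1, 0.6, -1.2]
grip_width: 0.1
gripper_force: 30.0
```

servo_tool(steps=[[0,0,2,0,0,0,1],[0,0,0,0,0,0,1],[0,0,1.5,0,0,0,1],[0,0,0,0,0,0,1],[0,0,0,0,0,0,1]])

```text
time: 23.62
tool_pos: [0.4793, -0.0138, 0.0646]
eef_rot: [-0.0, 0.993, 0.122, 0.0]
wrist_force: [0.3, 0.1, -1.6]
grip_width: 0.101
gripper_force: 30.0
```

servo_tool(steps=[[0,0,1.5,0,0,0,1],[0,0,0,0,0,0,1],[0,0,0,0,0,0,1]])

```text
time: 24.0
tool_pos: [0.4793, -0.0138, 0.0631]
eef_rot: [-0.0, 0.993, 0.122, -0.0]
wrist_force: [-0.4, -0.7, -1.6]
grip_width: 0.103
gripper_force: 30.0
```

servo_tool(steps=[[0,0,1,0,0,0,1],[0,0,0,0,0,0,1],[0,0,0,0,0,0,1]])

```text
time: 24.38
tool_pos: [0.4793, -0.0138, 0.0621]
eef_rot: [-0.0, 0.993, 0.122, 0.0]
wrist_force: [-0.0, 0.3, -1.6]
grip_width: 0.1
gripper_force: 30.0
```

servo_tool(steps=[[0,0,1,0,0,0,1],[0,0,0,0,0,0,1],[0,0,0,0,0,0,1]])

```text
time: 24.75
tool_pos: [0.4793, -0.0138, 0.0611]
eef_rot: [-0.0, 0.993, 0.122, 0.0]
wrist_force: [0.4, 0.3, -0.6]
grip_width: 0.102
gripper_force: 30.0
```

servo_tool(steps=[[0,0,1,0,0,0,1],[0,0,0,0,0,0,1],[0,0,0,0,0,0,1]])

```text
time: 25.12
tool_pos: [0.4793, -0.0138, 0.0601]
eef_rot: [-0.0, 0.993, 0.122, 0.0]
wrist_force: [0.0, 0.1, -1.3]
grip_width: 0.101
gripper_force: 30.0
```

servo_tool(steps=[[0,0,0.7,0,0,0,1],[0,0,0,0,0,0,1],[0,0,0,0,0,0,1]])

```text
time: 25.5
tool_pos: [0.4793, -0.0138, 0.0595]
eef_rot: [-0.0, 0.993, 0.122, 0.0]
wrist_force: [-0.9, 0.4, 0.2]
grip_width: 0.099
gripper_force: 30.0
```

servo_tool(steps=[[0,0,0.5,0,0,0,1],[0,0,0,0,0,0,1],[0,0,0,0,0,0,1]])

```text
time: 25.88
tool_pos: [0.4794, -0.0138, 0.0592]
eef_rot: [0.0, 0.993, 0.122, 0.0]
wrist_force: [0.1, 0.0, 3.8]
grip_width: 0.101
gripper_force: 30.0
```

servo_tool(steps=[[0,0,0,0,0,0,0.85],[0,0,0,0,0,0,0.8],[0,0,0,0,0,0,0.7],[0,0,0,0,0,0,0.7],[0,0,0,0,0,0,0.7]])

```text
time: 26.5
tool_pos: [0.4793, -0.0138, 0.0589]
eef_rot: [-0.0, 0.993, 0.122, -0.0]
wrist_force: [0.1, 0.4, -0.3]
grip_width: 0.3
gripper_force: 0.0
```

Contact came at the expected seated height and the tube is released. Next I'll retreat straight up and check.

servo_tool(steps=[[0,0,-5,0,0,0,0.7],[0,0,-15,0,0,0,0.7],[0,0,-30,0,0,0,0.7],[0,0,-45,0,0,0,0.7],[0,0,-50,0,0,0,0.7],[0,0,-30,0,0,0,0.7],[0,0,0,0,0,0,0.7],[0,0,0,0,0,0,0.7]])

```text
time: 27.5
tool_pos: [0.4784, -0.0138, 0.2329]
eef_rot: [-0.0, 0.993, 0.122, -0.001]
wrist_force: [-1.1, -0.3, -0.7]
grip_width: 0.302
gripper_force: 0.0
```

Run:
```python
from h import *
s=observe();print(s["time"],s["tool_pos"])
W,J,K=[capture(n)[:,:,::-1] for n in("wrist","side","scene")]
cv2.imwrite("pics/v9.png",np.vstack([np.hstack([cv2.resize(J[195:345,270:440],(400,300)),cv2.resize(K[190:310,140:370],(400,300))]),np.hstack([cv2.resize(W,(400,300)),cv2.resize(J[210:430,220:460],(400,300))])]))
```

```text
27.5 [ 0.47842245 -0.01380019  0.23290697]
```

View pics/v9.png

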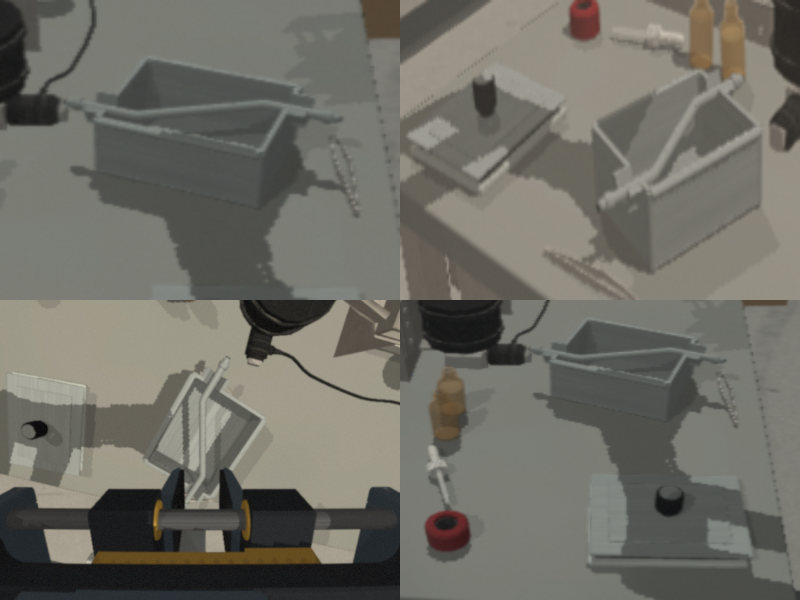

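All three cameras show the tube lying in both notches and the lid knob-up, centred on its rest. The bottles, jar and chuck are undisturbed.

```bash
python3 -c "
from bench import *
print(job_done())"
```

```text
the job is handed in; nothing more can be done
None
```

The job is handed in at about 27.5 s of the 64 s: the lid is knob up on its rest and the tube lies in both pan notches, both set down gently, and the final pictures show no bystander moved (the jar was outside that last view).

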